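Start the watch winder and shut its window

ROBOT

A 6-joint arm with a two-finger parallel gripper is mounted at the origin on the work surface. World frame = base frame: x ahead of the robot, y to its left, z up, the work surface at z = 0. Lengths are in m, angles in rad, forces in N, time in s.
With the tool pointing down it reaches from about 0.375 to 0.75 m from the base axis. Payload 9 kg.
Tool frame: the origin (TCP) lies at the very end of the fingers, on their centre line; the grasp point (between the pads) lies 19 mm behind it (grasp_offset is the z of the grasp point in the tool frame, in m); z points along the fingers, y is the line along which they close (so a half turn about z gives the same grasp; the last joint's range is limited). The gripper opens to 85 mm and grips with 20 to 120 N. Pads are 22 mm wide; open, the fingers measure 114 mm over their backs; the gripper's body (76 mm by 85 mm) begins 54 mm behind the grasp point. The pads swing forward as they close: fully open they stand 13 mm farther back than shut.
Start: joints at [1.112, 0.104, 0.097, 1.564, 0, 1.353], TCP at [0.143, 0.583, 0.231] pointing down, gripper open.
Joint ranges: [-2.99, 2.99], [-0.84, 1.86], [-1.1, 1.16], [-1.84, 2.11], [-1.51, 1.56], [-3.14, 3.14]. Speed limits (rad/s): [2.22, 2.22, 2.57, 3.14, 3.14, 3.14].

INTERFACE

Orientations are given as a unit quaternion [w, x, y, z].
In Python, from station import get_state, get_image, sign_off, grasp_offset gives the robot as it stands.
- The arm moves only by the tool apply_moves, never from a script. Its arguments are lists of equal length, an entry for each row: "xyz": the shift along the tool's x, y, z in cm, a list of three; "twist": the turn, a rotation vector about the tool's x, y, z in rad, a list of three; "grip": the closure, from -1 (fully open) to 1 (shut). A call has 1 to 20 rows; each row shifts and turns the commanded pose from where the row before left it, along the tool's axes as they then stand; what a row does not reach is not made up. A row lasts 1/8 s, in which the tool goes at most 62.5 mm and 10.7 degrees, less where a joint would pass 70% of its speed; a pose out of reach is approached as far as the arm can. A call is refused whole if a number of a shift passes 6.25 or a number of a turn 0.188, either way. A call with a gripper value outside its range is refused whole. The fingers move at their own pace and stop on an object; the grip force is fixed at half the most. Time passes only in rows, so rows that do not move let the fingers close. It gives the time, the measured TCP pose, the force, the opening and the grip force at its end, in the units of the state.
- get_state(): the state, without advancing time (a new reading comes with each control period).
- get_image(name): name is "scene" or "top"; returns a dict with "img" (384x512x3 uint8, red, green, blue), "fx", "fy", "cx", "cy" (pixels), "rvec" (rotation vector, rad) and "tvec" (3), from world to camera coordinates, as OpenCV has them. Camera axes: x right, y down, z forward; pixel columns grow to the right and rows downward; lengths in m; the calibration is good to about 2 mm. A picture is of the moment at which its call begins. There is no depth.
- sign_off(): hands the job in; it is judged then, once.
The state is a dict: "clock": time; "joints": joint angles; "dq": joint speeds; "effort": joint torques, N m; "position": TCP position; "tcp_rot": TCP orientation; "ft_force": force on the tool from outside, world axes, zero at the start; "moment": the same for the moment, N m; "finger_gap": opening from 0.0 (shut) to 1.0 (fully open); "grip_force": force on a finger pad.
Only numpy, scipy, OpenCV 4.12 (cv2) and the standard library are available. Lean on these libraries where they do the work, as an engineer would, in place of code of your own. Each camera call takes 0.05 s, during which the arm holds its last target. There are 200 camera calls.

TASK

Start the watch winder with the fingertips alone: press the latch lever on its front so that the glass window springs up, press the near half of the white power rocker until it flips to on, then press the blue programme key all the way down, leaving the green and yellow keys alone. Finally push the window back down until it snaps shut under its latch. Nothing is to be picked up, and the watches and everything else stay where they are.

Things in the scene. Friction and masses are not known exactly. Their poses are not given: they have to be found in the camera images.
- winder: Stainless watch winder box, fixed: 170 deep (x) x 240 wide (y) x 90 mm high, origin at the centre of its underside; x points from its front (latch, facing the robot) to its back (hinge). Walls 6 mm. Inside: a black control panel (x -79 to -2 mm, face 62 mm up) with, from y +74 to -64 mm, the rocker and the green, yellow and blue keys; behind it two watches (tops 77 mm up).
- window (a joint): Glass window in a steel frame 167 x 240 x 8 mm, hinged along the back rim; rad, 0 = shut and latched (top face 98 mm above the surface), grows as the front edge rises, stops at 1.45 (nearly upright, top edge about 260 mm above the surface). A spring opens it in 1 to 3 s once the latch is pressed, and holds it up (under 2 N at the edge).
- window_edge (a point): Centre of the outer (top) face of the window's front rail (16 x 240 mm, glass flush with it); moves with it, 159 mm from the hinge axis, 6 mm outside the plane through that axis. To shut the window, push its outer face near this rail, from behind and above, towards the robot and down in an arc about the hinge; over the last 10 mm the catch resists with 3 to 8 N, then snaps.
- window_hinge (a point): Middle of the window's hinge axis (which runs along the winder's y): 82 mm behind the winder's centre, 92 mm above the surface.
- latch (a joint): Dark thumb lever of the push latch at the middle of the box's front; rad, 0 = at rest (nose over the window's keeper), grows to 0.28 as the lever is pressed down; the window is free above about 0.15; springs back. Full press about 4 N at its outer end.
- latch_pad (a point): Top of the latch lever, near its outer end (about 108 mm in front of the winder's centre, 92 mm above the surface); the lever is 26 mm long by 50 mm wide and slopes up 0.28 rad outwards, standing in front of the window. Its outer end, 6 mm beyond this point, goes down about 7 mm; press straight down.
- rocker (a joint): White power rocker, 40 (x) x 24 (y) mm, tipping about a y axis; rad, 0 = off (near half, with the green bar, stands up), 0.4 = on (near half down); past the middle it snaps over by itself and stays. About 3 N.
- rocker_near (a point): Top of the middle of the rocker's near half (13 mm on the robot's side of its pivot, about 76 mm above the surface when off; its outer end, 7 mm nearer, 78 mm); press straight down about 6 mm. Pivot 68.5 mm above the surface.
- key_green (a joint): Green programme key; m, 0 = up, 0.004 = all the way down; springs back. Not to be pressed.
- key_yellow (a joint): Yellow programme key, the same. Not to be pressed.
- key_blue (a joint): Blue programme key, the one farthest to the winder's -y side (right, seen from the robot); m, 0 = up, 0.004 = all the way down at about 5 N; springs back.
- key_blue_top (a point): Centre of the top of the blue key, 18 x 18 mm, 69.5 mm above the surface (7.5 mm above the panel) when up; keys stand 42 mm apart along y.
- watch_brown: Watch with brown strap on a beige cushion, 40 x 44 x 46 mm, loose in the left (+y) drum, its origin lies at the centre of its underside, 30 mm above the work surface. Stays.
- watch_steel: Watch with steel strap on the same cushion, loose in the right (-y) drum. Stays.
- organiser: Pink seven-cell pill-style organiser with press-button lids, shut, loose, 64 x 212 (y) x 30 mm, its origin lies at the centre of its underside. Stays.
- earring_stand: White ceramic earring stand, foot 88 mm across, two arms up to 110 mm long (y), 122 mm high, its origin lies at the centre of its underside. Stays.
- hair_claw: Tortoiseshell hair claw, 50 x 80 (y) x 55 mm, standing on its teeth, its origin lies at the centre of its underside. Stays.
- comb: Wooden comb lying flat, 46 x 170 (y) x 9 mm, its origin lies at the centre of its underside. Stays.
- perfume: Amber glass perfume bottle with black cap, 34 x 58 (y) x 94 mm, its origin lies at the centre of its underside. Stays.
- ring_dish: Blue ceramic ring dish with a white cone, 92 mm across, 56 mm high, its origin lies at the centre of its underside. Stays.

How it is judged:
By the outcome, as a careful person would: the job done as asked, in the order asked, and still so for the second after the job is handed in, with the robot touching nothing.
It also fails if it takes over 61 s, if anything falls off the work surface, if the arm or the gripper's body presses on something with over 40 N, if the wrist force passes 120 N, or if a joint passes its speed limit or range.

## Working session

There is one attempt and no reset: what is moved stays moved. The work goes in short steps, Python scripts to look and compute and a tool call to move; the robot and the scene stay as the last step left them, time stands still between calls to the robot, and variables do not carry over. Pictures are saved under pics/ and viewed, at most 10 in all, crops included, and the job is handed in when it is done.

Besides the shell and the picture viewer there is one more tool, called after ">>>" as a command line: name --argument value ..., lists and objects as JSON in quotes. apply_moves: Moves the arm, as the interface text tells. Its arguments: {"type":"object","properties":{"xyz":{"type":"array","items":{"type":"array","items":{"type":"number"}}},"twist":{"type":"array","items":{"type":"array","items":{"type":"number"}}},"grip":{"type":"array","items":{"type":"number"}}},"required":["xyz","twist","grip"]}

```bash
ls; mkdir -p pics; python3 - <<'E'
from station import *
import cv2
print(get_state(),grasp_offset)
for n in("top","scene"):
    d=get_image(n);cv2.imwrite(f"pics/{n}0.png",cv2.resize(d["img"][:,:,::-1],(800,600),interpolation=cv2.INTER_CUBIC))
    print(n,[d[k] for k in("fx","fy","cx","cy","rvec","tvec")])
E
```

```text
pics
{'clock': 0.0, 'joints': array([ 1.11229870e+00,  1.04705408e-01,  9.64429978e-02,  1.56388456e+00,
       -2.57465073e-05,  1.35310463e+00]), 'dq': array([-0.00218028,  0.00199137,  0.00069216,  0.00026214,  0.00083558,
       -0.00051694]), 'effort': array([-4.83573569e-05, -5.56940532e+01,  5.03640568e+01,  1.72489212e-02,
       -2.18843579e-04,  5.06840095e-06]), 'position': array([0.14293152, 0.58237846, 0.23050428]), 'tcp_rot': array([-2.11853034e-04,  1.20112231e-01,  9.92760090e-01, -6.41360289e-04]), 'ft_force': array([-0.04003104,  0.20594353, -0.62160881]), 'moment': array([0.00884103, 0.00244003, 0.01050049]), 'grip_force': 0.0, 'finger_gap': 0.9959265308175506} -0.0187
top [426.80058787333076, 426.80058787333076, 256.9295239662231, 191.3635378943262, array([ 2.20190769, -2.1920393 ,  0.06932089]), array([-0.00981887,  0.58344896,  1.23890643])]
scene [356.38929986891713, 356.38929986891713, 257.55789124167165, 186.71833314308049, array([ 0.74851361,  2.56158034, -1.11914826]), array([ 0.48368336, -0.15381922,  1.37683036])]
```

View pics/top0.png

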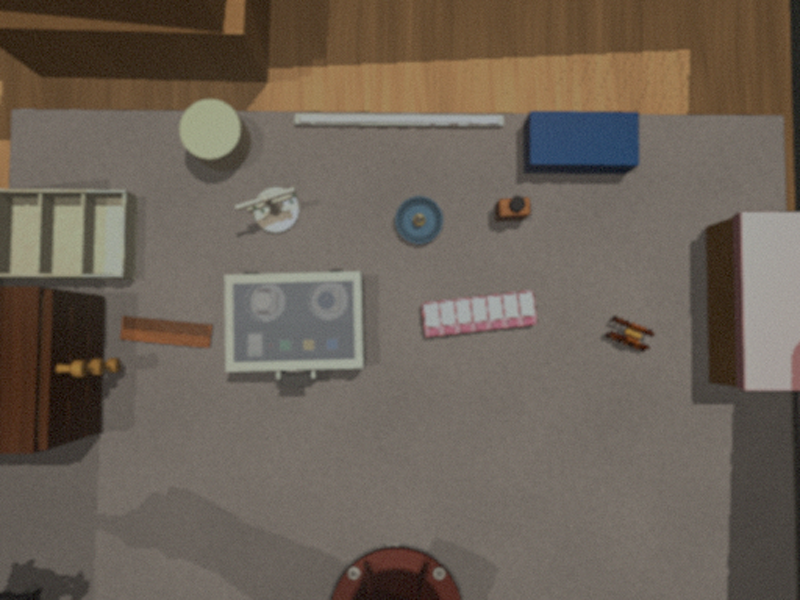

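View pics/scene0.png

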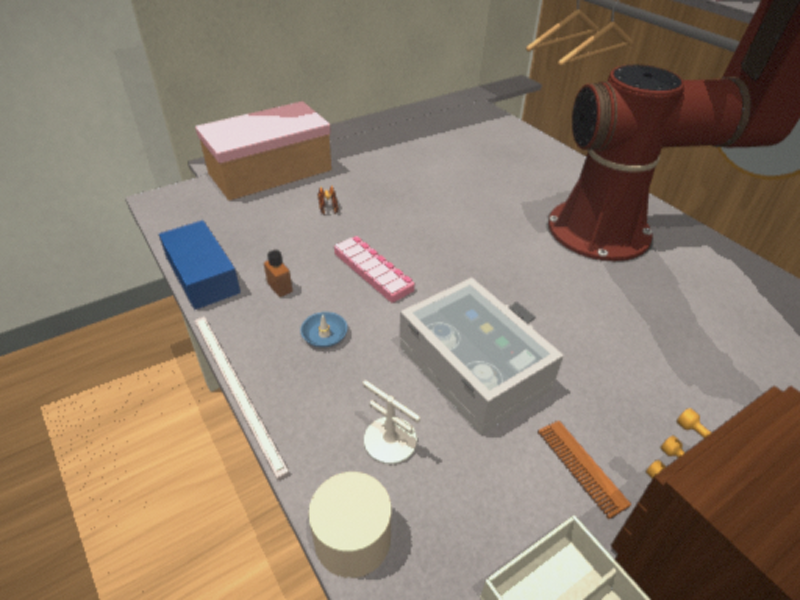

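The top view shows the window corners at (223,275), (360,271), (363,369) and (225,374), the latch at (296,377), and the rocker and keys near row 345, with blue at (332,344). In the scene view the window corners are (471,281), (560,354), (485,403) and (401,318). I'll fit the pose to both views.

```bash
cat > h.py <<'E'
import numpy as np,cv2
from station import *
from scipy.optimize import least_squares
def proj(d,P): return cv2.projectPoints(np.array(P,float),d["rvec"],d["tvec"],np.array([[d["fx"],0,d["cx"]],[0,d["fy"],d["cy"]],[0,0,1]]),None)[0][:,0]
def tow(p,P):
    P=np.atleast_2d(P);c,s=np.cos(p[2]),np.sin(p[2])
    return np.c_[p[0]+c*P[:,0]-s*P[:,1],p[1]+s*P[:,0]+c*P[:,1],P[:,2]]
E
python3 - <<'E'
from h import *
C=[[.082,.12,.098],[.082,-.12,.098],[-.085,-.12,.098],[-.085,.12,.098]]
K=[[-.0415,.074,.066],[-.0415,.020,.0695],[-.0415,-.022,.0695],[-.0415,-.064,.0695]]
T=np.array([[223,275],[360,271],[363,369],[225,374]])
S=np.array([[485,403],[401,318],[471,281],[560,354]])
TK=np.array([[255,345],[285,345],[308,345],[332,344]])
SK=np.array([[522,359],[503,342],[487,328],[471,315]])
t,s=get_image("top"),get_image("scene")
z=lambda a:(a+.5)*.64-.5
f=lambda p:np.r_[proj(t,tow(p,C))-z(T),proj(s,tow(p,C))-z(S)].ravel()
for nm,g in(("both",f),("top",lambda p:f(p)[:8]),("scene",lambda p:f(p)[8:])):
    r=least_squares(g,[.55,.2,0]);p=r.x;print(nm,p.round(4),r.fun.reshape(-1,2).round(1).tolist())
p=least_squares(f,[.55,.2,0],loss="soft_l1").x
print((proj(t,tow(p,K))-z(TK)).round(1).tolist(),(proj(s,tow(p,K))-z(SK)).round(1).tolist())
# annotated crops
out=[]
for d in(t,s):
    im=cv2.resize(d["img"][:,:,::-1],None,fx=6,fy=6,interpolation=cv2.INTER_CUBIC)
    L=[[-.108,0,.092]]
    q=lambda P:((proj(d,tow(p,P))+.5)*6).astype(int)
    cv2.polylines(im,[q(C)],True,(0,0,255),1)
    for x in q(K+L): cv2.drawMarker(im,tuple(map(int,x)),(255,0,255),0,14,1)
    c=q([[0,0,.09]])[0]; out.append(im[c[1]-300:c[1]+300,c[0]-400:c[0]+400])
o=np.vstack([cv2.resize(a,(800,600))[70:530] for a in out]);
cv2.imwrite("pics/fit.png",cv2.resize(o,(521,600),interpolation=cv2.INTER_AREA))
cv2.imwrite("pics/fit_t.png",out[0])
E
```

```text
both [0.5426 0.1843 0.0373] [[0.3, 0.1], [-0.1, -0.2], [-0.2, -2.1], [0.1, -2.3], [2.4, -0.7], [-0.5, -3.7], [-0.3, -1.6], [1.9, 1.3]]
top [0.5395 0.1843 0.0376] [[0.2, 1.2], [-0.1, 0.9], [-0.2, -0.9], [0.1, -1.2]]
scene [0.547  0.1855 0.0391] [[1.4, 0.4], [-1.6, -2.8], [-1.2, -0.9], [1.0, 2.2]]
[[-0.0, -0.4], [-0.2, -0.9], [0.1, -1.4], [-0.3, -1.2]] [[0.1, 2.1], [-1.1, -0.1], [-0.8, -0.1], [-0.1, -0.4]]
```

View pics/fit_t.png

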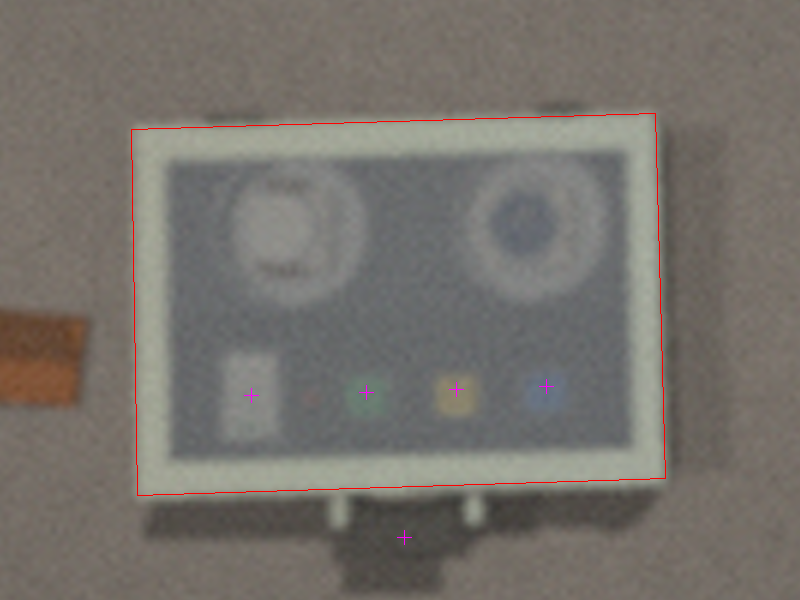

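The fit overlays the frame to about 1–2 mm. The keys appear at row ~393 of the crop, about 2 mm nearer than I assumed. The latch is centred at the marker. Next I'll work out the moves.

```bash
cat >> h.py <<'E'
p=np.array([.5415,.1845,.0375])
from scipy.spatial.transform import Rotation as R
def st():
    s=get_state();q=s["tcp_rot"];return s,R.from_quat(np.r_[q[1:],q[0]])
def to(P):  # P in winder frame -> remaining shift (cm) in tool axes as they stand; prints pose in winder frame
    s,r=st();d=tow(p,P)[0]-s["position"]
    c=R.from_euler("z",-p[2]).apply(s["position"]-np.r_[p[:2],0])
    print("t",round(s["clock"],2),"winder pos mm",(c*1e3).round(1),"shift cm",(r.inv().apply(d)*100).round(2),
     "rot err",(r.inv()*R.from_matrix(np.array([[-np.cos(p[2]),-np.sin(p[2]),0],[-np.sin(p[2]),np.cos(p[2]),0],[0,0,-1]]).round(9))).as_rotvec().round(3),"F",s["ft_force"].round(1))
E
python3 - <<'E'
from h import *
C=[[.082,.12,.098],[.082,-.12,.098],[-.085,-.12,.098],[-.085,.12,.098]]
to([-.114,0,.13])
E
```

```text
t 0.2 winder pos mm [-383.3  412.7  230.8] shift cm [-37.24 -32.27  10.1 ] rot err [-0.001 -0.    -0.278] F [0.7 0.3 0.1]
```

>>> apply_moves --xyz '[[0,0,0],[0,0,0]]' --twist '[[0,0,-0.139],[0,0,-0.139]]' --grip '[1,1]'

```text
clock: 0.45
position: [0.143, 0.5826, 0.2311]
tcp_rot: [-0.0, -0.021, 1.0, -0.0]
ft_force: [-1.2, 0.4, -0.1]
finger_gap: 0.604
grip_force: 0.0
```

```bash
python3 -c "
from h import *
to([-.114,0,.13])"
```

```text
t 0.45 winder pos mm [-383.3  412.8  231.1] shift cm [-26.75 -41.39  10.12] rot err [-0.    -0.     0.004] F [-1.2  0.4 -0.1]
```

>>> apply_moves --xyz '[[-2.7,-4.1,0.5],[-2.7,-4.1,0.5],[-2.7,-4.1,0.5],[-2.7,-4.1,0.5],[-2.7,-4.1,0.5],[-2.7,-4.1,0.5],[-2.7,-4.1,0.5],[-2.7,-4.1,0.5],[-2.7,-4.1,1],[-2.4,-4.1,1],[0,-0.4,2],[0,0,2],[0,0,0],[0,0,0]]' --twist '[[0,0,0],[0,0,0],[0,0,0],[0,0,0],[0,0,0],[0,0,0],[0,0,0],[0,0,0],[0,0,0],[0,0,0],[0,0,0],[0,0,0],[0,0,0],[0,0,0]]' --grip '[1,1,1,1,1,1,1,1,1,1,1,1,1,1]'

```text
clock: 2.2
position: [0.4252, 0.1795, 0.1318]
tcp_rot: [0.0, -0.019, 1.0, 0.0]
ft_force: [-0.4, -0.1, 0.1]
finger_gap: -0.003
grip_force: 0.0
```

```bash
python3 - <<'E'
from h import *
to([-.114,0,.10])
o=[]
for n in("top","scene"):
    d=get_image(n);s=get_state();c=proj(d,[s["position"]])[0]
    im=cv2.resize(d["img"][:,:,::-1],None,fx=5,fy=5,interpolation=cv2.INTER_CUBIC)
    x,y=[int(v) for v in np.clip((c+.5)*5,[200,300],[2360,1620])]
    cv2.drawMarker(im,tuple(int(v) for v in (c+.5)*5),(255,0,255),0,14,1)
    o.append(im[y-300:y+300,x-200:x+200])
cv2.imwrite("pics/latch.png",np.hstack(o))
E
```

```text
t 2.2 winder pos mm [-116.4   -0.6  131.8] shift cm [-0.24  0.06  3.18] rot err [0.    0.001 0.001] F [-0.4 -0.1  0.1]
```

View pics/latch.png

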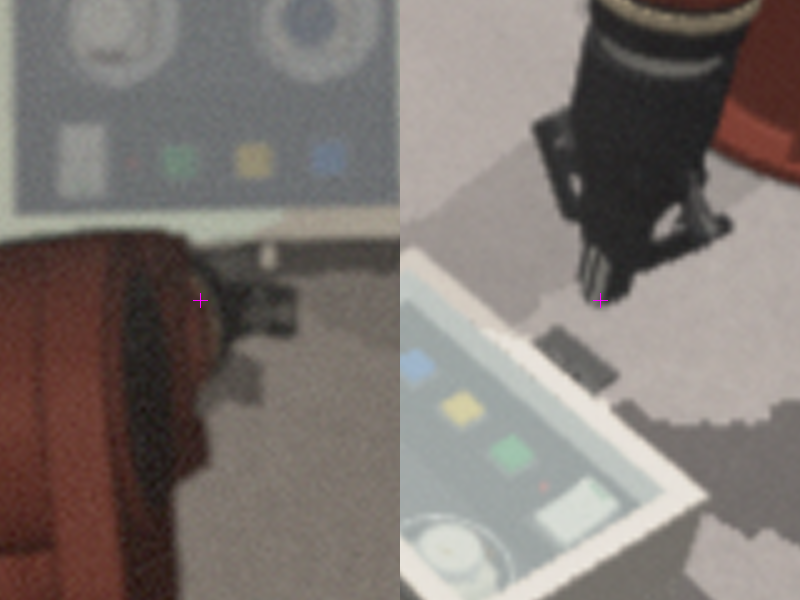

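The closed fingertips sit at the marker, just above the lever. Now I'll press.

>>> apply_moves --xyz '[[-0.2,0,1.6],[0,0,1.6],[0,0,0.5],[0,0,0.4],[0,0,0.3],[0,0,0],[0,0,0]]' --twist '[[0,0,0],[0,0,0],[0,0,0],[0,0,0],[0,0,0],[0,0,0],[0,0,0]]' --grip '[1,1,1,1,1,1,1]'

```text
clock: 3.18
position: [0.4275, 0.179, 0.0877]
tcp_rot: [0.0, -0.019, 1.0, 0.0]
ft_force: [-2.4, -0.8, 3.8]
finger_gap: 0.001
grip_force: 1.9
```

```bash
python3 - <<'E'
from h import *
to([-.114,0,.087])
d=get_image("scene");cv2.imwrite("pics/s2.png",cv2.resize(d["img"][100:330,200:500,::-1],(750,575)))
E
```

```text
t 3.17 winder pos mm [-114.1   -1.2   87.7] shift cm [-0.01  0.12  0.07] rot err [ 0.  0. -0.] F [-2.4 -0.8  3.8]
```

View pics/s2.png

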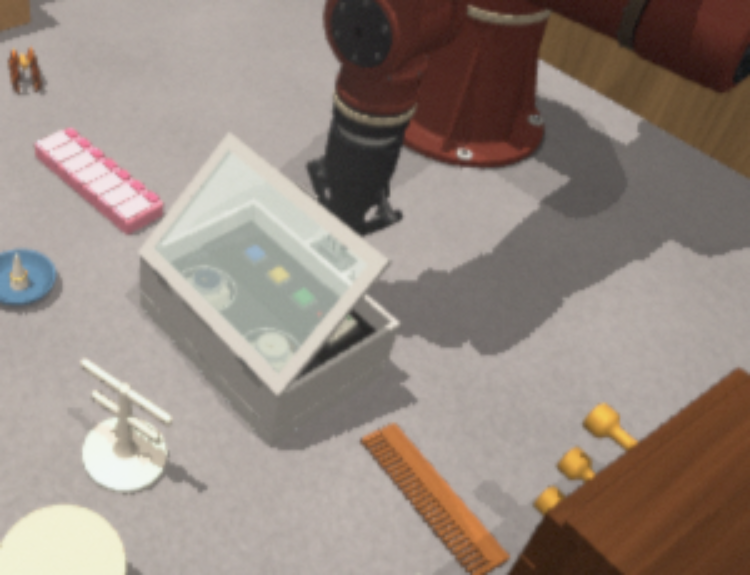

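The window is already swinging up (its front edge runs from (230,135) to (388,262)). I'll back off and let it finish opening.

>>> apply_moves --xyz '[[2,0,-1.5],[1,0,-3],[0,1.5,-3],[0,1.5,0],[0,1.5,0],[0,1.5,0],[0,1.5,0],[0,0,0],[0,0,0],[0,0,0],[0,0,0],[0,0,0],[0,0,0],[0,0,0],[0,0,0],[0,0,0]]' --twist '[[0,0,0],[0,0,0],[0,0,0],[0,0,0],[0,0,0],[0,0,0],[0,0,0],[0,0,0],[0,0,0],[0,0,0],[0,0,0],[0,0,0],[0,0,0],[0,0,0],[0,0,0],[0,0,0]]' --grip '[1,1,1,1,1,1,1,1,1,1,1,1,1,1,1,1]'

```text
clock: 5.22
position: [0.3946, 0.2528, 0.1623]
tcp_rot: [0.0, -0.019, 1.0, 0.0]
ft_force: [-0.8, 0.1, -0.7]
finger_gap: 0.002
grip_force: 0.0
```

```bash
python3 - <<'E'
from h import *
to([-.056,.074,.13])
o=[]
for n in("top","scene"):
    d=get_image(n)
    im=cv2.resize(d["img"][:,:,::-1],None,fx=4,fy=4,interpolation=cv2.INTER_CUBIC)
    K=[[-.0415,.074,.066],[-.056,.074,.076],[-.0415,.020,.0695],[-.0415,-.022,.0695],[-.0415,-.064,.0695]]
    q=((proj(d,tow(p,K))+.5)*4).astype(int)
    for x in q: cv2.drawMarker(im,tuple(map(int,x)),(255,0,255),0,10,1)
    x,y=q[2]; o.append(im[y-300:y+300,x-200:x+200])
cv2.imwrite("pics/open.png",np.hstack(o))
E
```

```text
t 5.22 winder pos mm [-144.3   73.8  162.3] shift cm [-8.83  0.02  3.23] rot err [ 0.  0. -0.] F [-0.8  0.1 -0.7]
```

View pics/open.png

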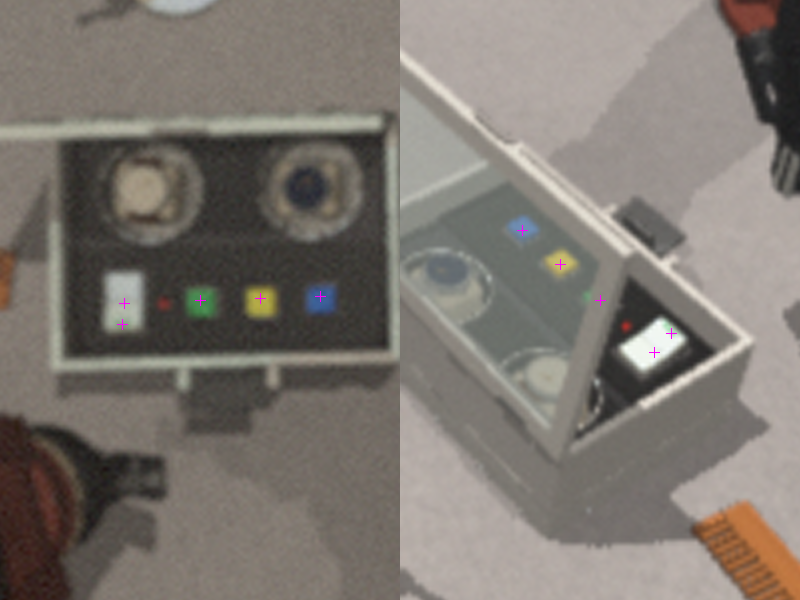

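The window is upright, and the key and rocker markers land on their targets in both views. Next is the rocker.

>>> apply_moves --xyz '[[-3,0,0],[-3,0,0],[-2.8,0,1.2],[0,0,3.2],[0,0,3.2],[0,0,0.6],[0,0,0.5],[0,0,0.4],[0,0,0.2],[0,0,0]]' --twist '[[0,0,0],[0,0,0],[0,0,0],[0,0,0],[0,0,0],[0,0,0],[0,0,0],[0,0,0],[0,0,0],[0,0,0]]' --grip '[1,1,1,1,1,1,1,1,1,1]'

```text
clock: 6.58
position: [0.4833, 0.2564, 0.0711]
tcp_rot: [0.001, -0.019, 1.0, 0.0]
ft_force: [-2.9, -0.3, 7.2]
finger_gap: 0.002
grip_force: 4.1
```

```bash
python3 -c "
from h import *
to([-.056,.074,.07])"
```

```text
t 6.58 winder pos mm [-55.5  74.   71.1] shift cm [ 0.05 -0.    0.11] rot err [ 0.     0.002 -0.   ] F [-2.9 -0.3  7.2]
```

>>> apply_moves --xyz '[[0,0,-3],[2,0,-3],[5,0,-3],[3,0,0],[0,0,0]]' --twist '[[0,0,0],[0,0,0],[0,0,0],[0,0,0],[0,0,0]]' --grip '[1,1,1,1,1]'

```text
clock: 7.2
position: [0.382, 0.2528, 0.1605]
tcp_rot: [0.001, -0.019, 1.0, 0.0]
ft_force: [0.2, -0.7, 0.1]
finger_gap: 0.003
grip_force: 0.0
```

```bash
python3 - <<'E'
from h import *
to([-.0425,-.064,.13])
o=[]
for n in("top","scene"):
    d=get_image(n)
    im=cv2.resize(d["img"][:,:,::-1],None,fx=7,fy=7,interpolation=cv2.INTER_CUBIC)
    x,y=((proj(d,tow(p,[[-.0415,.06,.0695]]))[0]+.5)*7).astype(int); o.append(im[y-200:y+200,x-200:x+200])
cv2.imwrite("pics/rk.png",np.hstack(o))
E
```

```text
t 7.2 winder pos mm [-156.9   74.2  160.5] shift cm [-11.42 -13.84   3.07] rot err [0.001 0.002 0.001] F [ 0.2 -0.7  0.1]
```

View pics/rk.png

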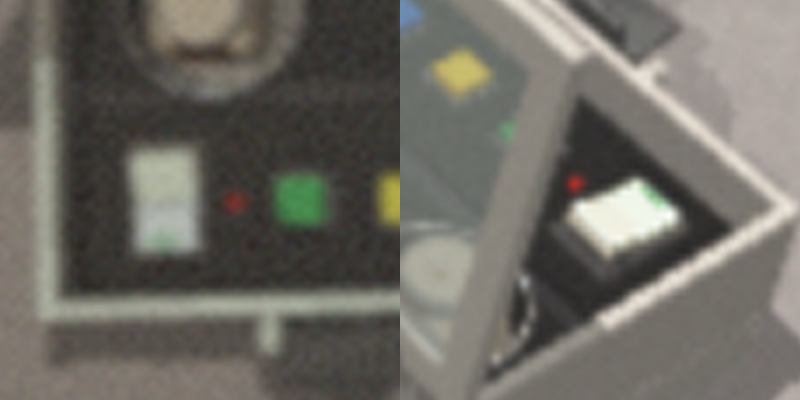

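The rocker has tipped: its far end now stands up, with a dark side visible at (600,245) in the right half, and the near half with the green bar is down. Next is the blue key.

>>> apply_moves --xyz '[[0,-5,0],[0,-5,0],[0,-3.8,0],[-4,0,0],[-4,0,1],[-3.4,0,2],[0,0,3],[0,0,2],[0,0,0.9],[0,0,0.4],[0,0,0.4],[0,0,0]]' --twist '[[0,0,0],[0,0,0],[0,0,0],[0,0,0],[0,0,0],[0,0,0],[0,0,0],[0,0,0],[0,0,0],[0,0,0],[0,0,0],[0,0,0]]' --grip '[1,1,1,1,1,1,1,1,1,1,1,1]'

```text
clock: 8.8
position: [0.502, 0.1185, 0.0653]
tcp_rot: [0.001, -0.019, 1.0, -0.0]
ft_force: [-13.1, -1.8, 21.5]
finger_gap: 0.001
grip_force: 11.0
```

```bash
python3 -c "
from h import *
to([-.0425,-.064,.0655])"
```

```text
t 8.8 winder pos mm [-41.9 -64.5  65.3] shift cm [ 0.06  0.05 -0.02] rot err [-0.001  0.001 -0.   ] F [-13.1  -1.8  21.5]
```

The key bottomed at 21 N and z 65.3 mm. Now I'll go up and over to behind the window.

>>> apply_moves --xyz '[[0,0,-2],[0,0,-4],[0,0,-6],[0,0,-6],[0,1,-6],[0,1,-2],[-3,2,0],[-4,2,0],[-4,0.4,0],[-3,0,0],[-1,0,0],[0,0,0],[0,0,0]]' --twist '[[0,0,0],[0,0,0],[0,0,0],[0,0,0],[0,0,0],[0,0,0],[0,0,0],[0,0,0],[0,0,0],[0,0,0],[0,0,0],[0,0,0],[0,0,0]]' --grip '[1,1,1,1,1,1,1,1,1,1,1,1,1]'

```text
clock: 10.42
position: [0.6489, 0.1883, 0.323]
tcp_rot: [0.0, -0.019, 1.0, 0.0]
ft_force: [-0.1, 0.1, 0.8]
finger_gap: -0.001
grip_force: 0.0
```

```bash
python3 - <<'E'
from h import *
to([.108,0,.24])
o=[]
for n in("top","scene"):
    d=get_image(n)
    im=cv2.resize(d["img"][:,:,::-1],None,fx=4,fy=4,interpolation=cv2.INTER_CUBIC)
    x,y=((proj(d,tow(p,[[0,0,.15]]))[0]+.5)*4).astype(int); o.append(im[y-300:y+300,x-200:x+200])
cv2.imwrite("pics/bh.png",np.hstack(o))
import numpy as np
prev=None
for th in np.linspace(1.45,0,20):
    x=82-150*np.cos(th)+6*np.sin(th)+11;z=92+150*np.sin(th)+6*np.cos(th);print(round(th,2),round(x),round(z),end=" | ")
E
```

```text
t 10.43 winder pos mm [ 1.074e+02 -2.000e-01  3.230e+02] shift cm [-0.05  0.02  8.3 ] rot err [ 0.     0.001 -0.   ] F [-0.1  0.1  0.8]
1.45 81 242 | 1.37 70 240 | 1.3 58 238 | 1.22 47 235 | 1.14 36 231 | 1.07 26 226 | 0.99 16 221 | 0.92 6 215 | 0.84 -3 208 | 0.76 -11 200 | 0.69 -19 192 | 0.61 -26 183 | 0.53 -33 174 | 0.46 -39 164 | 0.38 -44 153 | 0.31 -48 143 | 0.23 -52 132 | 0.15 -54 121 | 0.08 -56 109 | 0.0 -57 98 |
```

View pics/bh.png

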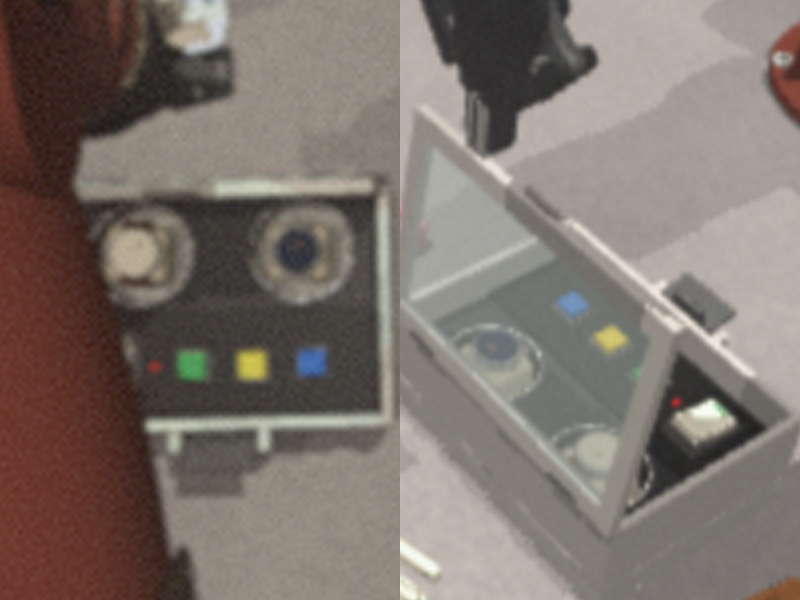

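The hand is behind and above the window rail, with clear space around it. Starting the closing arc.

>>> apply_moves --xyz '[[0,0,4],[0,0,4.1],[1.5,0,0],[1.1,0,0],[1.1,0,0.2],[1.2,0,0.2],[1.1,0,0.3],[1.1,0,0.4],[1.0,0,0.5],[1.0,0,0.5],[1.0,0,0.6],[0.9,0,0.7],[0.8,0,0.8],[0.8,0,0.8],[0.7,0,0.9],[0.7,0,0.9],[0.6,0,1.0],[0.5,0,1.1]]' --twist '[[0,0,0],[0,0,0],[0,0,0],[0,0,0],[0,0,0],[0,0,0],[0,0,0],[0,0,0],[0,0,0],[0,0,0],[0,0,0],[0,0,0],[0,0,0],[0,0,0],[0,0,0],[0,0,0],[0,0,0],[0,0,0]]' --grip '[1,1,1,1,1,1,1,1,1,1,1,1,1,1,1,1,1,1]'

```text
clock: 12.78
position: [0.4978, 0.1826, 0.1517]
tcp_rot: [0.0, -0.019, 1.0, 0.0]
ft_force: [-0.5, 0.2, 0.9]
finger_gap: -0.0
grip_force: 0.5
```

```bash
python3 - <<'E'
from h import *
to([-.048,0,.143])
d=get_image("scene");cv2.imwrite("pics/cl.png",cv2.resize(d["img"][100:330,200:500,::-1],(750,575)))
E
```

```text
t 12.78 winder pos mm [-43.7  -0.2 151.7] shift cm [0.43 0.02 0.87] rot err [ 0.  0. -0.] F [-0.5  0.2  0.9]
```

View pics/cl.png

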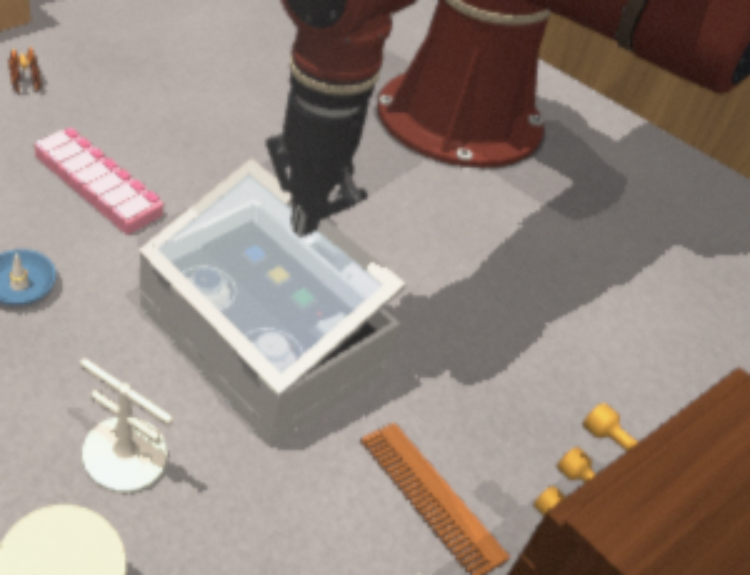

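The window is following the fingertips, with its front rail at about (330,230). I'll carry it on down until it snaps.

>>> apply_moves --xyz '[[0.4,0,1.0],[0.4,0,1.1],[0.2,0,1.1],[0.2,0,1.0],[0.1,0,0.6],[0,0,0.4],[0,0,0.3],[0,0,0.2],[0,0,0]]' --twist '[[0,0,0],[0,0,0],[0,0,0],[0,0,0],[0,0,0],[0,0,0],[0,0,0],[0,0,0],[0,0,0]]' --grip '[1,1,1,1,1,1,1,1,1]'

```text
clock: 13.95
position: [0.4851, 0.1822, 0.0959]
tcp_rot: [-0.0, -0.019, 1.0, -0.0]
ft_force: [-5.7, -0.3, 8.4]
finger_gap: 0.002
grip_force: 4.7
```

```bash
python3 -c "
from h import *
to([-.057,0,.097])"
```

```text
t 13.95 winder pos mm [-56.5  -0.2  95.9] shift cm [ 0.05  0.02 -0.11] rot err [ 0. -0. -0.] F [-5.7 -0.3  8.4]
```

>>> apply_moves --xyz '[[0,0,0.2],[0,0,0.1],[0,0,0],[0,0,-1],[0,0,-3],[0,0,-5],[4,4,-3],[5,5,0],[5,5,0],[0,5,0],[0,0,0]]' --twist '[[0,0,0],[0,0,0],[0,0,0],[0,0,0],[0,0,0],[0,0,0],[0,0,0],[0,0,0],[0,0,0],[0,0,0],[0,0,0]]' --grip '[1,1,1,1,1,1,1,1,1,1,1]'

```text
clock: 15.32
position: [0.3502, 0.3571, 0.211]
tcp_rot: [-0.0, -0.021, 1.0, 0.0]
ft_force: [0.6, -0.8, -0.1]
finger_gap: -0.002
grip_force: 0.0
```

```bash
python3 - <<'E'
from h import *
o=[]
for n in("top","scene"):
    d=get_image(n)
    im=cv2.resize(d["img"][:,:,::-1],None,fx=4,fy=4,interpolation=cv2.INTER_CUBIC)
    C=[[.082,.12,.098],[.082,-.12,.098],[-.085,-.12,.098],[-.085,.12,.098]]
    cv2.polylines(im,[((proj(d,tow(p,C))+.5)*4).astype(int)],True,(0,0,255),1)
    x,y=((proj(d,tow(p,[[0,0,.1]]))[0]+.5)*4).astype(int); o.append(im[y-250:y+250,x-200:x+200])
cv2.imwrite("pics/end.png",np.hstack(o))
E
```

```text
(no output)
```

View pics/end.png

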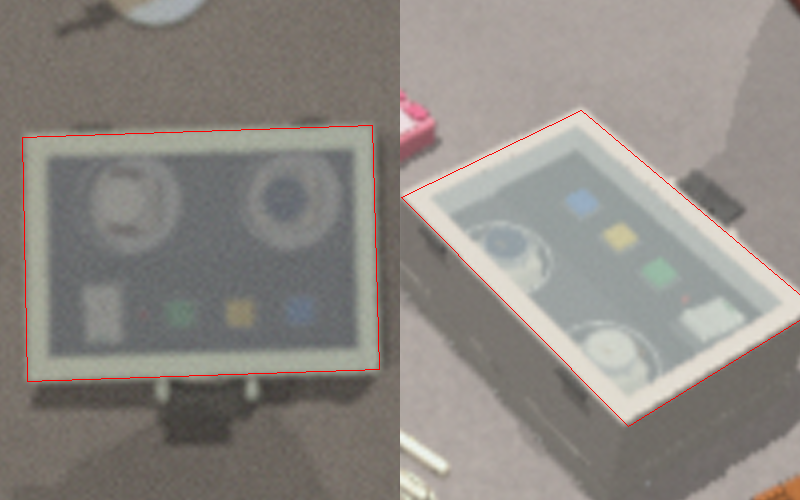

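The window lies flat on its shut outline in both views more than 1 s after release, and the latch lever is at rest at (712,195).

```bash
python3 -c "
from station import *
print(sign_off())"
```

```text
the job is handed in; nothing more can be done
None
```

The job is handed in at about 15 s: latch pressed, rocker flipped to on, blue key pressed all the way down, and the window pushed shut and still closed over 1 s after release, with nothing else seen to move.

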